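# Bring the ball-stoppered jar to the front of the spring-return carousel and hold it there

## Robot

A 6-joint arm with a two-finger parallel gripper is mounted at the origin on the work surface. World frame = base frame: x ahead of the robot, y to its left, z up, the work surface at z = 0. Lengths are in m, angles in rad, forces in N, time in s.
With the tool pointing down it reaches from about 0.375 to 0.975 m from the base axis. Payload 3.8 kg.
Tool frame: the origin (TCP) lies on the centre line of the jaws, within the pads' length; the fingertips stand 14 mm ahead of it and the grasp point (between the pads) lies 5 mm behind it; z points along the fingers, x is the direction in which the jaws open and shut, and the axes are right-handed (so a half turn about z gives the same grasp; the last joint's range is limited). The gripper opens to 85 mm and grips with 20 to 120 N. Pads are 22 mm wide; open, the fingers measure 114 mm over their backs; the gripper's body (76 mm by 85 mm) begins 54 mm behind the grasp point. The pads swing forward as they close: fully open they stand 13 mm farther back than shut.
Start: joints at [-1.378, 0.264, 1.604, -0, 1.274, -0.037], TCP at [0.154, -0.657, 0.245] pointing down, gripper open.
Joint ranges: [-2.63, 2.63], [-0.94, 2.18], [0.31, 2.57], [-1.31, 4.45], [0, 2.66], [-2.55, 2.55]. Speed limits (rad/s): [2.57, 2.57, 3.14, 3.14, 3.14, 3.14].

## Interface

Orientations are given as a rotation vector (axis times angle).
In Python, from workcell import bot gives the robot as it stands. The module is installed in compiled form; this text tells all that it offers.
- The arm moves only by the tool arm_command, never from a script. Its argument "steps" is one flat list of numbers, 7 for each row, row after row: the shift along the tool's x, y, z in units of 30 mm (1.0 is 30 mm), then the turn, a rotation vector about the tool's x, y, z in units of 6 degrees (1.0 is 6 degrees), then the opening, from 0 (shut) to 1 (fully open). In form: [tx, ty, tz, ax, ay, az, fingers, tx, ty, tz, ax, ay, az, fingers, ...]. A call has 1 to 10 rows; each row shifts and turns the commanded pose from where the row before left it, along the tool's axes as they then stand; what a row does not reach is not made up. A row lasts 1/8 s, in which the tool goes at most 62.5 mm and 10.7 degrees, less where a joint would pass 70% of its speed; a pose out of reach is approached as far as the arm can. A call is refused whole if a number of a shift passes 1 or a number of a turn 1, either way. A call with a gripper value outside its range is refused whole. The fingers move at their own pace and stop on an object; "squeeze" is the grip in N (left out, the last holds). Time passes only in rows, so rows that do not move let the fingers close. It gives the time, the measured TCP pose, the force and the opening at its end, in the units of the state.
- bot.read_state(): the state, without advancing time (a new reading comes with each control period).
- bot.read_camera(name): name is "side" or "top" or "wrist"; returns a dict with "img" (384x512x3 uint8, red, green, blue), "camera_matrix" (3x3 intrinsics, pixels), "k1" (the pictures are not rectified: a ray, as slopes to the right and down, at radius r is drawn at 1 + k1 r^2 times it, then the intrinsics apply), "pose" (4x4, takes a point from camera to world coordinates); the wrist camera has in their place "T_tool_cam" (4x4, takes a point from camera to tool coordinates, whose origin is the TCP and whose axes are the tool frame's). Camera axes: x right, y down, z forward; pixel columns grow to the right and rows downward; lengths in m; the calibration is good to about 2 mm. A picture is of the moment at which its call begins: read the wrist's pose just before it. There is no depth.
- bot.finish_job(): hands the job in, once; it reports no verdict.
The state is a dict: "time": time; "q": joint angles; "joint_vel": joint speeds; "joint_torque": joint torques, N m; "tool_pos": TCP position; "tcp_rot": TCP orientation; "wrist_force": force on the tool from outside, world axes, zero at the start; "torque": the same for the moment, N m; "width": opening from 0.0 (shut) to 1.0 (fully open).
Only numpy, scipy, OpenCV 4.12 (cv2) and the standard library are available. Lean on these libraries where they do the work, as an engineer would, in place of code of your own. Each camera call takes 0.05 s, during which the arm holds its last target.

## Task

Take the spice carousel by its upright post and turn it gently until the jar with the ball stopper stands at the front, squarely in line with the pointer on the foot. The carousel swings back by itself when let go, so finish while still holding it there, quite still. Keep all the jars standing in their places and leave the other things on the shelf alone.

Things in the scene. Friction and masses are not known exactly. Their poses are not given: they have to be found in the camera images.
- carousel_base: The fixed bare aluminium foot of the carousel, a disc 200 mm across; it does not move when pushed. Origin: centre of its underside on the shelf, which is on the turning axis. Its own -x axis is its front: there an aluminium tongue, 10 mm high, 16 mm wide with a diamond point sticks out from under the turntable, its tip 183 mm from the axis. It faces the robot, give or take 25 degrees.
- turntable (a joint): Angle of the pale wooden turntable on the foot, rad, growing anticlockwise seen from above; stops at -2.6 and 2.6, so it cannot make a whole turn. 0 is its rest angle, to which a return spring (0.2 N m per rad, light friction) swings it back whenever it is let go; it starts at about 0.
- turntable_center (a point): Point on the turning axis at the turntable's upper face, 26 mm above the shelf. The turntable is a disc 230 mm across with four round collars (57 mm across, 10 mm high) centred 75 mm from the axis, each holding one jar; at rest they lie 60 and 125 degrees to either side of the front.
- post_top (a point): Centre of the top of the turntable's only upright wooden post: round, 14 mm thick, standing 98 mm from the turning axis, its top 226 mm above the shelf, 68 mm above the tallest jar. It is rigid with the turntable, and is the handle for turning it. At rest it stands at the back, opposite the front pointer.
- ball_jar: The jar wanted: loose glass jar 44 mm across with a wooden stopper that ends in a ball of 40 mm; 132 mm high in all, much the tallest jar, 105 to 210 g. Origin: centre of its underside. It may stand in any of the four collars (about 2.5 mm of play).
- flat_jar_1: One of three alike loose glass jars, 44 mm across, 70 mm high with a flat wooden lid 44 mm across, in another collar. Origin: centre of its underside. Not wanted.
- flat_jar_2: One of three alike loose glass jars, 44 mm across, 70 mm high with a flat wooden lid 44 mm across, in another collar. Origin: centre of its underside. Not wanted.
- flat_jar_3: One of three alike loose glass jars, 44 mm across, 70 mm high with a flat wooden lid 44 mm across, in another collar. Origin: centre of its underside. Not wanted.
- cup: White enamel cup with a handle, 80 mm across and 80 mm high, loose beside the carousel. Origin: centre of its underside. Bystander.
- tongs: Stainless tongs, 245 mm long, 22 mm high, lying beside the carousel. Origin: on the shelf, near mid-length. Bystander.
- shoe_tree: Blue plastic shoe tree, 240 mm long, 62 mm wide, 44 mm high, lying on the shelf. Origin: on the shelf, near mid-length. Bystander.
- grip_ring: Green silicone grip ring, 96 mm across, 16 mm high, lying flat. Origin: centre of its underside. Bystander.
Things that resemble listed ones, but are neither listed nor needed, are in the scene too. What is shaped like the ball_jar but black, orange or purple is not meant.

How it is judged:
On the way:
1. the turntable is being turned by the fingers, more than 0.35 rad from rest ((value of joint turntable above 0.35 rad or value of joint turntable below -0.35 rad) and contact force between the fingers and carousel_base above 0.5 N), for 0.1 s.
At the end, for the whole second after the job is handed in: The ball jar stands in front, its centre within 10 mm of the pointer's line; the fingers are holding the carousel at its post (more than 0.5 N, grasp point within 90 mm of the post's top) and it is still (under 0.1 rad/s); all four jars stand upright (within 0.15 rad) in their collars (y of ball_jar in the frame of carousel_base between -0.01 and 0.01 m and x of ball_jar in the frame of carousel_base below -0.06 m and contact force between the fingers and carousel_base above 0.5 N and distance between the grasp point and post_top below 0.09 m and velocity of joint turntable between -0.1 and 0.1 rad/s and angle between each of ball_jar, flat_jar_1, flat_jar_2, flat_jar_3's own z axis and vertical below 0.15 rad and height (world z) of each of ball_jar, flat_jar_1, flat_jar_2, flat_jar_3 below 0.032 m); the arm keeps its last pose, push and grip.
It fails at once if the carousel is whirled or let fly back (over 3 rad/s) (velocity of joint turntable above 3 rad/s or velocity of joint turntable below -3 rad/s).
It fails at once if a jar is tipped (over 0.4 rad) or lifted out of its collar (angle between any of ball_jar, flat_jar_1, flat_jar_2, flat_jar_3's own z axis and vertical above 0.4 rad or height (world z) of any of ball_jar, flat_jar_1, flat_jar_2, flat_jar_3 above 0.04 m).
It fails at once if a bystander is moved more than 20 mm (distance of any of cup, tongs, shoe_tree, grip_ring from where it was at the start of the episode above 0.02 m).
It also fails if it takes over 35 s, if anything falls off the work surface, if the arm or the gripper's body presses on something with over 40 N, if the wrist force passes 120 N, or if a joint passes its speed limit or range.

## Working session

There is one attempt and no reset: what is moved stays moved. The work goes in short steps, Python scripts to look and compute and a tool call to move; the robot and the scene stay as the last step left them, time stands still between calls to the robot, and variables do not carry over. Pictures are saved under pics/ and viewed, and the job is handed in when it is done.

Besides the shell and the picture viewer there is one more tool, called after ">>>" as a command line: name --argument value ..., lists and objects as JSON in quotes. arm_command: Moves the arm, as the interface text tells. Its arguments: {"type":"object","properties":{"steps":{"type":"array","items":{"type":"number"}},"squeeze":{"type":"number"}},"required":["steps"]}

```bash
mkdir -p pics; python3 - <<'E'
from workcell import bot
import cv2,pickle
s=bot.read_state();print(s)
for n in["side","top","wrist"]:
    c=bot.read_camera(n);pickle.dump(c,open(f"{n}0.pkl","wb"));cv2.imwrite(f"pics/{n}0.png",c["img"][:,:,::-1])
    print(n,c["camera_matrix"],c["k1"],c.get("pose",c.get("T_tool_cam")))
E
```

```text
{'time': 0.0, 'q': array([-1.37792381e+00,  2.64748664e-01,  1.60539256e+00,  4.10326903e-05,
        1.27367356e+00, -3.69212353e-02]), 'joint_vel': array([-4.81990873e-05,  1.18814874e-03, -1.05715836e-03, -1.39395789e-03,
       -1.10597385e-03, -9.37083141e-04]), 'joint_torque': array([ 6.73573504e-04, -5.15110517e+01, -3.67312610e+01, -4.35618367e-04,
        1.30118037e-02,  1.66676838e-06]), 'tool_pos': array([ 0.15361208, -0.65657012,  0.24395498]), 'tcp_rot': array([-2.46030268,  1.95121745,  0.00261167]), 'wrist_force': array([-0.6529374 ,  0.94193108,  0.46679232]), 'torque': array([ 0.03195637, -0.01068265,  0.01297595]), 'width': 0.9991244465567289}
side [[407.95793833   0.         255.73105085]
 [  0.         407.95793833 187.80225356]
 [  0.           0.           1.        ]] -0.017553088510185583 [[-0.94537265 -0.20892857  0.2502387   0.27833529]
 [-0.32592632  0.59040265 -0.73837439  0.79828811]
 [ 0.00652592 -0.77959833 -0.62624584  0.8102343 ]
 [ 0.          0.          0.          1.        ]]
top [[452.22598222   0.         257.22893117]
 [  0.         452.22598222 194.60496121]
 [  0.           0.           1.        ]] -0.16732450630314674 [[-0.00607623 -0.98161455  0.19077725  0.29177769]
 [-0.99960736  0.01118095  0.02569248  0.01124806]
 [-0.02735318 -0.19054623 -0.98129707  1.26102366]
 [ 0.          0.          0.          1.        ]]
wrist [[270.918346     0.         253.8193524 ]
 [  0.         270.918346   189.67072045]
 [  0.           0.           1.        ]] -0.059872484366455155 [[ 9.99999821e-01 -5.18199189e-04 -3.00097761e-04  1.52352136e-03]
 [ 5.86855151e-04  9.47759274e-01  3.18985916e-01 -8.27087103e-02]
 [ 1.19122194e-04 -3.18986034e-01  9.47759408e-01 -1.28472547e-01]
 [ 0.00000000e+00  0.00000000e+00  0.00000000e+00  1.00000000e+00]]
```

View pics/top0.png

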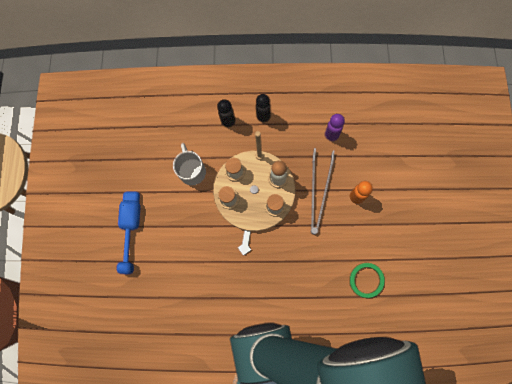

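View pics/side0.png

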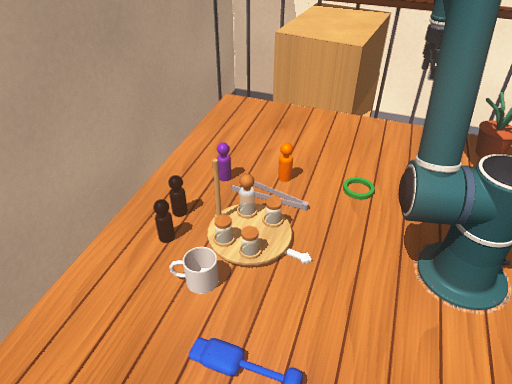

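The top view shows the carousel around (255,190), the pointer at (245,248) and the post top near (259,133). The ball jar is the glass one with a wooden ball at (279,170). The lookalikes are black at (226,110) and (263,105), purple at (336,124) and orange at (363,188). Next I'll confirm the jar in an enlarged crop.

```bash
python3 - <<'E'
import cv2
a=cv2.imread("pics/top0.png")[120:264,160:352]
cv2.imwrite("pics/topc.png",cv2.resize(a,None,fx=4.1,fy=4.1,interpolation=cv2.INTER_CUBIC))
a=cv2.imread("pics/side0.png")[140:290,150:350]
cv2.imwrite("pics/sidec.png",cv2.resize(a,None,fx=4,fy=4,interpolation=cv2.INTER_CUBIC))
E
```

```text
(no output)
```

View pics/topc.png

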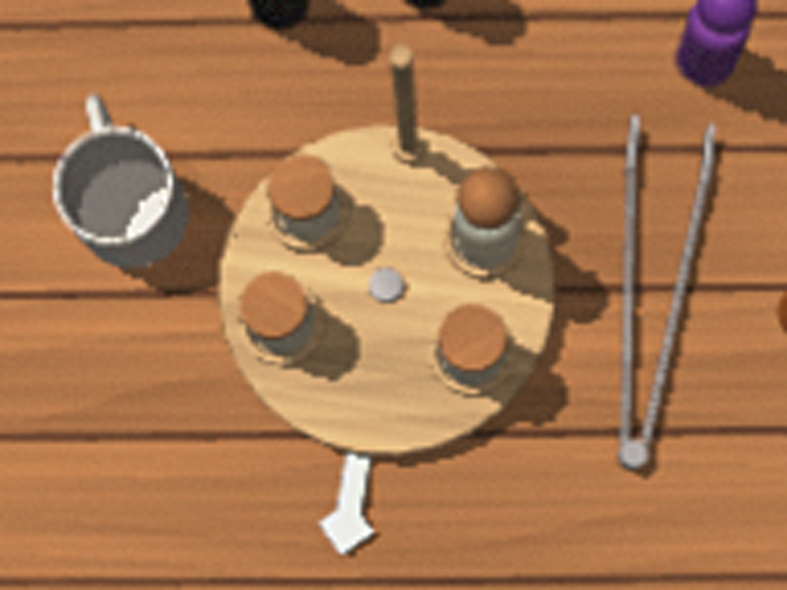

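View pics/sidec.png

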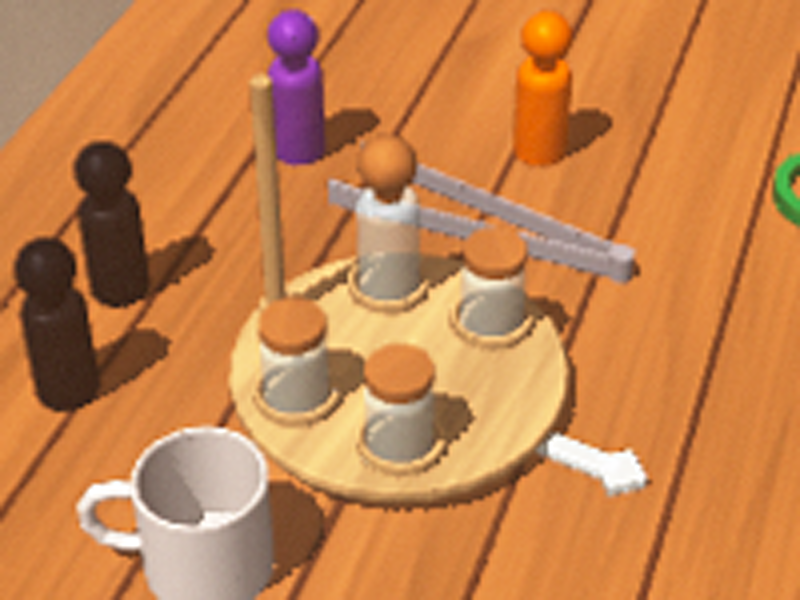

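```bash
cat > h.py <<'E'
import numpy as np,cv2
def ray(c,uv,pose=None):
    K=c["camera_matrix"];P=c["pose"] if pose is None else pose
    d=cv2.undistortPoints(np.array([[uv]],float),K,np.array([c["k1"],0,0,0,0]))[0,0]
    return P[:3,3],P[:3,:3]@np.array([d[0],d[1],1])
def atz(c,uv,z,pose=None):
    o,d=ray(c,uv,pose);return o+d*(z-o[2])/d[2]
def proj(c,p,pose=None):
    P=c["pose"] if pose is None else pose
    R=P[:3,:3].T;t=-R@P[:3,3]
    return cv2.projectPoints(np.array([p],float),cv2.Rodrigues(R)[0],t,c["camera_matrix"],np.array([c["k1"],0,0,0,0.]))[0][0,0]
E
python3 - <<'E'
from h import *
import pickle
from scipy.optimize import least_squares
T=pickle.load(open("top0.pkl","rb"));S=pickle.load(open("side0.pkl","rb"))
tc=lambda x,y:((x+.5)/4.1+160-.5,(y+.5)/4.1+120-.5)
sc=lambda x,y:((x+.5)/4+150-.5,(y+.5)/4+140-.5)
ob=[(T,tc(401,56),'post'),(T,tc(344,554),'tip'),(T,tc(387,284),'hub'),(S,sc(262,82),'post'),(S,sc(645,485),'tip')]
z={'post':.226,'tip':.005,'hub':.028}
for c,uv,n in ob: print(n,uv,atz(c,uv,z[n]))
b=tc(488,197);print('ball',atz(T,b,.138),atz(S,sc(387,161),.138))
def pts(p):
    f=np.array([np.cos(p[2]),np.sin(p[2]),0]) # back dir
    a=np.array([p[0],p[1],0])
    return {'post':a+.098*f+[0,0,.226],'tip':a-.183*f+[0,0,.005],'hub':a+[0,0,.028]}
def res(p):
    P=pts(p);return np.concatenate([proj(c,P[n])-uv for c,uv,n in ob])
r=least_squares(res,[.6,0,0]);print(r.x,np.degrees(r.x[2]),r.fun.round(2));print(pts(r.x))
a=r.x
for k in(60,-60,125,-125):
    th=a[2]+np.pi+np.radians(k);print(k,a[:2]+.075*np.array([np.cos(th),np.sin(th)]))
for n,uv in dict(cup=(188,165),blk1=(226,106),blk2=(263,100),tong1=(315,150),tong2=(334,152)).items(): print(n,atz(T,uv,.08 if n!='tong1' else .02))
E
```

```text
post (257.4268292682927, 133.28048780487805) [0.64310956 0.03695902 0.226     ]
tip (243.52439024390245, 254.7439024390244) [0.36671382 0.08313676 0.005     ]
hub (254.0121951219512, 188.890243902439) [0.54781446 0.05239749 0.028     ]
post (215.125, 160.125) [0.64327166 0.03898578 0.226     ]
tip (310.875, 260.875) [0.36766745 0.08619669 0.005     ]
ball [ 0.57970457 -0.01460818  0.138     ] [ 0.58185147 -0.01815508  0.138     ]
[ 0.54735509  0.05347138 -0.16889946] -9.677226466815894 [-0.02 -0.34 -0.4  -0.09 -0.38  0.17  0.06 -0.48  0.44 -0.48]
{'post': array([0.64396059, 0.03699782, 0.226     ]), 'tip': array([0.36695912, 0.08423324, 0.005     ]), 'hub': array([0.54735509, 0.05347138, 0.028     ])}
60 [ 0.49947045 -0.00425262]
-60 [0.52130696 0.1238027 ]
125 [ 0.57943388 -0.01432206]
-125 [0.6000885  0.10680231]
cup [0.60556663 0.230054   0.08      ]
blk1 [0.77451325 0.12790285 0.08      ]
blk2 [0.79053021 0.02439882 0.08      ]
tong1 [ 0.66083062 -0.12195623  0.02      ]
tong2 [ 0.63686292 -0.16708814  0.08      ]
```

```bash
cat >> h.py <<'E'
from scipy.spatial.transform import Rotation as Ro
def info(s):
    R=Ro.from_rotvec(s['tcp_rot']).as_matrix()
    print('t',round(s['time'],2),'p',s['tool_pos'].round(4),'xhead',np.degrees(np.arctan2(R[1,0],R[0,0])).round(2),'z',R[:,2].round(3),'q',s['q'].round(2),'F',s['wrist_force'].round(1),'w',round(s['width'],3))
    return R
def rel(s,tgt,head):
    R=info(s)
    h=np.radians(head);Rt=np.array([[np.cos(h),np.sin(h),0],[np.sin(h),-np.cos(h),0],[0,0,-1.]])
    d=R.T@(np.array(tgt)-s['tool_pos'])
    print('shift units',(d/.03).round(2),'turn units',(np.degrees(Ro.from_matrix(R.T@Rt).as_rotvec())/6).round(2))
E
python3 - <<'E'
from h import *
from workcell import bot
s=bot.read_state()
rel(s,[.644,.037,.3],-70)
E
```

```text
t 0.15 p [ 0.1536 -0.6567  0.2442] xhead -76.83 z [-0.     0.002 -1.   ] q [-1.38  0.26  1.61 -0.    1.27 -0.04] F [ 0.2 -0.4  1. ] w 1.003
shift units [-18.8  -21.18  -1.82] turn units [-0.    0.02 -1.14]
```

>>> arm_command --steps '[-0.855,-0.963,-0.2,0,0,0,1,-0.855,-0.963,-0.2,0,0,0,1,-0.855,-0.963,-0.2,0,0,0,1,-0.855,-0.963,-0.2,0,0,0,1,-0.855,-0.963,-0.2,0,0,0,1,-0.855,-0.963,-0.2,0,0,0,1,-0.855,-0.963,-0.2,0,0,0,1,-0.855,-0.963,-0.2,0,0,0,1,-0.855,-0.963,-0.2,0,0,0,1,-0.855,-0.963,0,0,0,0,1]'

```text
time: 1.4
tool_pos: [0.3773, -0.3407, 0.2997]
tcp_rot: [2.461, -1.952, 0.002]
wrist_force: [-0.2, -0.5, 0.0]
width: 1.001
```

>>> arm_command --steps '[-0.855,-0.963,0,0,0,0,1,-0.855,-0.963,0,0,0,0,1,-0.855,-0.963,0,0,0,0,1,-0.855,-0.963,0,0,0,0,1,-0.855,-0.963,0,0,0,0,1,-0.855,-0.963,0,0,0,0,1,-0.855,-0.963,0,0,0,0,1,-0.855,-0.963,0,0,0,0,1,-0.855,-0.963,0,0,0,0,1,-0.855,-0.963,0,0,0,0,1]'

```text
time: 2.65
tool_pos: [0.5999, -0.025, 0.2989]
tcp_rot: [2.461, -1.952, -0.001]
wrist_force: [-1.1, -0.5, 0.5]
width: 1.002
```

>>> arm_command --steps '[-0.855,-0.963,0,0,0,-1,1,0,0,0,0,0,-1,1,0,0,0,0,0,-1,1,0,0,0,0,0,-1,1,0,0,0,0,0,-1,1,0,0,0,0,0,-1,1,0,0,0,0,0,-1,1,0,0,0,0,0,-1,1,0,0,0,0,0,-1,1,0,0,0,0,0,-1,1]'

```text
time: 3.9
tool_pos: [0.6215, 0.0055, 0.2988]
tcp_rot: [3.108, -0.454, -0.001]
wrist_force: [-0.1, 0.3, 0.0]
width: 1.001
```

>>> arm_command --steps '[0,0,0,0,0,-1,1,0,0,0,0,0,-1,1,0,0,0,0,0,-1,1,0,0,0,0,0,-1,1,0,0,0,0,0,-1,1,0,0,0,0,0,-1,1,0,0,0,0,0,-1,1,0,0,0,0,0,-1,1,0,0,0,0,0,-1,1,0,0,0,0,0,-1,1]'

```text
time: 5.15
tool_pos: [0.6215, 0.0054, 0.2988]
tcp_rot: [-2.919, -1.16, 0.001]
wrist_force: [1.0, 0.6, -0.1]
width: 0.996
```

>>> arm_command --steps '[0,0,0,0,0,-1,1,0,0,0,0,0,-1,1,0,0,0,0,0,-1,1,0,0,0,0,0,-1,1,0,0,0,0,0,-1,1,0,0,0,0,0,-1,1,0,0,0,0,0,0,1]'

```text
time: 6.02
tool_pos: [0.6216, 0.0054, 0.2988]
tcp_rot: [-2.422, -2.0, 0.001]
wrist_force: [0.7, 0.6, -0.7]
width: 1.002
```

```bash
python3 - <<'E'
from h import *
from workcell import bot
import pickle
s=bot.read_state()
rel(s,[.644,.037,.192],80.3)
for n in["wrist","side","top"]:
    c=bot.read_camera(n);pickle.dump((s,c),open(f"{n}1.pkl","wb"));cv2.imwrite(f"pics/{n}1.png",c["img"][:,:,::-1])
    if n=="wrist":
        P=np.eye(4);P[:3,:3]=Ro.from_rotvec(s['tcp_rot']).as_matrix();P[:3,3]=s['tool_pos']
        print(proj(c,[.644,.037,.226],P@c['T_tool_cam']))
E
```

```text
t 6.03 p [0.6216 0.0054 0.2988] xhead 79.1 z [-0.001 -0.    -1.   ] q [-0.03  0.14  1.66 -0.    1.35 -1.41] F [ 0.7  0.6 -0.7] w 1.002
shift units [1.18 0.54 3.56] turn units [-0.01  0.   -0.2 ]
[298.23673663 223.45489184]
```

View pics/wrist1.png

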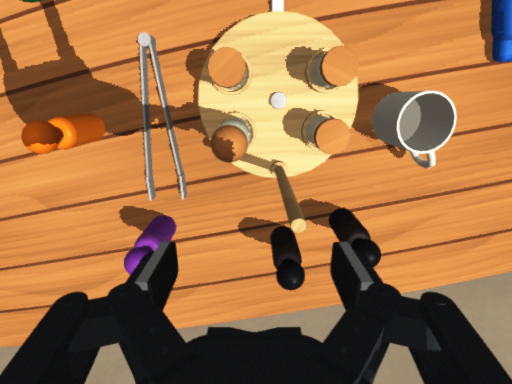

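The wrist view shows the post top at (298,226), and I predicted (298,223), so they agree to about 2 mm. Now I'll line up, go down and close.

>>> arm_command --steps '[0.6,0.27,0,0,0,-0.2,1,0.58,0.3,0,0,0,0,1,0,0,0.6,0,0,0,1,0,0,0.6,0,0,0,1,0,0,0.6,0,0,0,1,0,0,0.6,0,0,0,1,0,0,0.6,0,0,0,1,0,0,0.56,0,0,0,1,0,0,0,0,0,0,1]'

```text
time: 7.3
tool_pos: [0.6436, 0.0371, 0.1902]
tcp_rot: [-2.398, -2.025, 0.005]
wrist_force: [-0.4, 0.7, 0.1]
width: 0.999
```

```bash
python3 - <<'E'
from h import *
from workcell import bot
s=bot.read_state()
rel(s,[.644,.037,.192],80.3)
c=bot.read_camera("wrist");cv2.imwrite("pics/wrist2.png",c["img"][:,:,::-1])
E
```

```text
t 7.3 p [0.6436 0.0371 0.1902] xhead 80.36 z [-0.004 -0.    -1.   ] q [ 0.02  0.25  1.73 -0.    1.17 -1.38] F [-0.4  0.7  0.1] w 0.999
shift units [-0.    0.01 -0.06] turn units [-0.04  0.01  0.01]
```

View pics/wrist2.png

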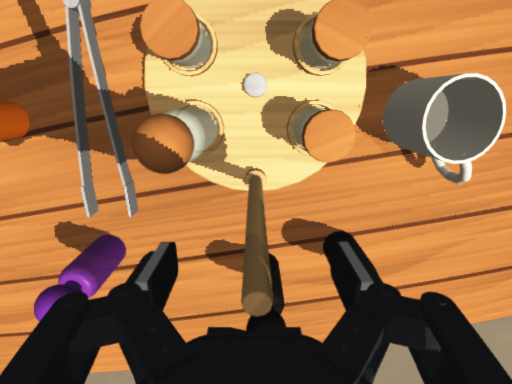

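The post is at (257,300), centred between the jaws. Closing now.

>>> arm_command --steps '[0,0,0,0,0,0,0.5,0,0,0,0,0,0,0.3,0,0,0,0,0,0,0.1,0,0,0,0,0,0,0,0,0,0,0,0,0,0,0,0,0,0,0,0,0]' --squeeze 50

```text
time: 8.1
tool_pos: [0.6452, 0.0373, 0.1931]
tcp_rot: [2.4, 2.027, 0.001]
wrist_force: [-0.2, 0.7, 2.8]
width: 0.146
```

```bash
python3 - <<'E'
from h import *
from workcell import bot
s=bot.read_state();info(s)
c=bot.read_camera("side");cv2.imwrite("pics/side2.png",cv2.resize(c["img"][60:310,130:400,::-1],None,fx=2.3,fy=2.3))
# step plan: per-row tool-frame shift for d deg clockwise about axis, tool turning along
a=np.array([.5474,.0535])
for d in(2,4,5):
    r=np.radians(d);R=.098
    # local: radial out e_r, tangent cw ; tool x = +80.3 heading = +tangent (ccw); tool y = heading -9.7 => outward
    print(d,'x',-R*np.sin(r)/.03,'y',-R*(1-np.cos(r))/.03,'az',d/6)
E
```

```text
t 8.1 p [0.6452 0.0373 0.1931] xhead 80.36 z [ 0.001  0.    -1.   ] q [ 0.02  0.25  1.72  0.    1.17 -1.38] F [-0.2  0.7  2.8] w 0.146
2 x -0.11400502256150317 y -0.0019899650709538437 az 0.3333333333333333
4 x -0.22787114756414267 y -0.007957435817907622 az 0.6666666666666666
5 x -0.28470875964235004 y -0.012430652900297885 az 0.8333333333333334
```

View pics/side2.png

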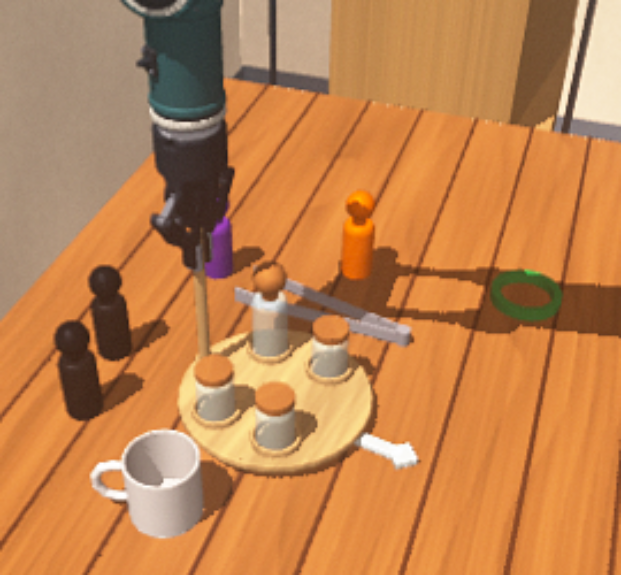

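>>> arm_command --steps '[-0.057,0,0,0,0,0.167,0,-0.114,-0.002,0,0,0,0.333,0,-0.171,-0.0045,0,0,0,0.5,0,-0.228,-0.008,0,0,0,0.667,0,-0.228,-0.008,0,0,0,0.667,0,-0.228,-0.008,0,0,0,0.667,0,-0.228,-0.008,0,0,0,0.667,0,-0.228,-0.008,0,0,0,0.667,0,-0.171,-0.0045,0,0,0,0.5,0,-0.057,0,0,0,0,0.167,0]'

```text
time: 9.4
tool_pos: [0.6237, -0.0088, 0.193]
tcp_rot: [-2.844, -1.333, -0.001]
wrist_force: [-0.5, 3.2, 5.5]
width: 0.149
```

```bash
cat > chk.py <<'E'
from h import *
from workcell import bot
import sys
s=bot.read_state();R=info(s)
a=np.array([.5474,.0535]);d=s['tool_pos'][:2]-a
print('rad',np.hypot(*d),'turned',-9.68-np.degrees(np.arctan2(d[1],d[0])))
n=sys.argv[1]
c=bot.read_camera("side");cv2.imwrite(f"pics/side_{n}.png",cv2.resize(c["img"][60:310,130:400,::-1],None,fx=2.3,fy=2.3))
E
python3 chk.py a
```

```text
t 9.4 p [ 0.6237 -0.0088  0.193 ] xhead 50.21 z [ 0.     0.001 -1.   ] q [-0.05  0.2   1.77  0.    1.16 -0.93] F [-0.5  3.2  5.5] w 0.149
rad 0.09853278729694596 turned 29.571291031204176
```

View pics/side_a.png

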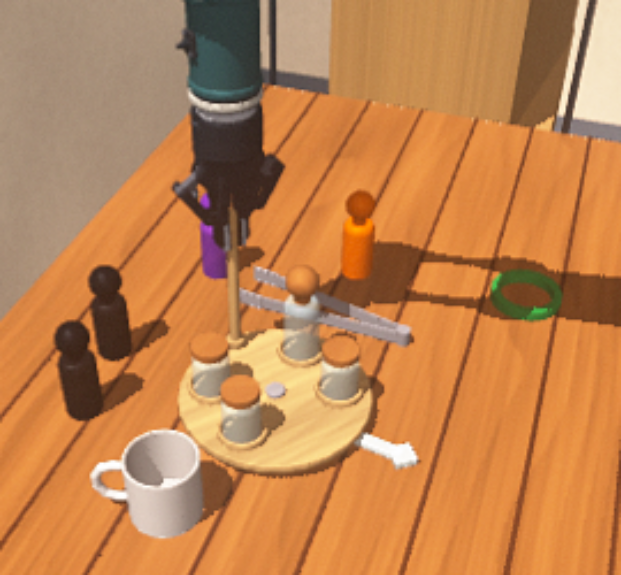

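It follows: turned 29.6° and all jars upright. Continuing.

>>> arm_command --steps '[-0.114,-0.002,0,0,0,0.333,0,-0.228,-0.008,0,0,0,0.667,0,-0.228,-0.008,0,0,0,0.667,0,-0.228,-0.008,0,0,0,0.667,0,-0.228,-0.008,0,0,0,0.667,0,-0.228,-0.008,0,0,0,0.667,0,-0.228,-0.008,0,0,0,0.667,0,-0.228,-0.008,0,0,0,0.667,0,-0.228,-0.008,0,0,0,0.667,0,-0.114,-0.002,0,0,0,0.333,0]'

```text
time: 10.7
tool_pos: [0.5729, -0.0409, 0.193]
tcp_rot: [-3.117, -0.388, -0.003]
wrist_force: [0.2, 3.9, 5.9]
width: 0.151
```

```bash
python3 chk.py b
```

```text
t 10.7 p [ 0.5729 -0.0409  0.193 ] xhead 14.2 z [ 0.001  0.001 -1.   ] q [-0.12  0.11  1.88  0.    1.15 -0.36] F [0.2 3.9 5.9] w 0.151
rad 0.09777013048282811 turned 65.20545448166678
```

View pics/side_b.png

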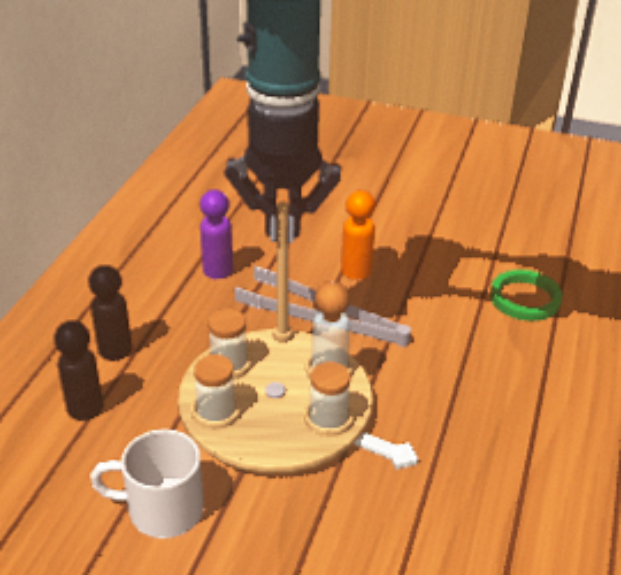

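>>> arm_command --steps '[-0.114,-0.002,0,0,0,0.333,0,-0.228,-0.008,0,0,0,0.667,0,-0.228,-0.008,0,0,0,0.667,0,-0.228,-0.008,0,0,0,0.667,0,-0.228,-0.008,0,0,0,0.667,0,-0.228,-0.008,0,0,0,0.667,0,-0.228,-0.008,0,0,0,0.667,0,-0.228,-0.008,0,0,0,0.667,0,-0.228,-0.008,0,0,0,0.667,0,-0.114,-0.002,0,0,0,0.333,0]'

```text
time: 12.0
tool_pos: [0.513, -0.0374, 0.193]
tcp_rot: [-3.085, 0.593, -0.004]
wrist_force: [5.0, 3.7, 4.2]
width: 0.146
```

```bash
python3 chk.py c
```

```text
t 12.0 p [ 0.513  -0.0374  0.193 ] xhead -21.77 z [ 0.003 -0.    -1.   ] q [-0.12 -0.    2.    0.    1.14  0.26] F [5.  3.7 4.2] w 0.146
rad 0.0971706850205015 turned 101.05713952947468
```

>>> arm_command --steps '[-0.114,-0.002,0,0,0,0.333,0,-0.228,-0.008,0,0,0,0.667,0,-0.228,-0.008,0,0,0,0.667,0,-0.228,-0.008,0,0,0,0.667,0,-0.228,-0.008,0,0,0,0.667,0,-0.171,-0.0045,0,0,0,0.5,0,-0.114,-0.002,0,0,0,0.333,0,-0.057,0,0,0,0,0.167,0,0,0,0,0,0,0,0,0,0,0,0,0,0,0]'

```text
time: 13.3
tool_pos: [0.479, -0.0152, 0.193]
tcp_rot: [-2.895, 1.219, -0.003]
wrist_force: [5.4, -0.1, 5.4]
width: 0.146
```

```bash
python3 chk.py d; python3 - <<'E'
from h import *
from workcell import bot
import pickle
s=bot.read_state()
for n in["top","wrist","side"]:
    c=bot.read_camera(n);pickle.dump((s,c),open(f"{n}9.pkl","wb"));im=c["img"][:,:,::-1]
    if n=="top": im=cv2.resize(im[120:264,160:352],None,fx=4.1,fy=4.1,interpolation=cv2.INTER_CUBIC)
    if n=="side": im=cv2.resize(im[140:290,150:350],None,fx=4,fy=4,interpolation=cv2.INTER_CUBIC)
    cv2.imwrite(f"pics/{n}9.png",im)
E
```

```text
t 13.3 p [ 0.479  -0.0152  0.193 ] xhead -45.66 z [ 0.002 -0.001 -1.   ] q [-0.08 -0.07  2.07 -0.    1.14  0.71] F [ 5.4 -0.1  5.4] w 0.146
rad 0.09695737890775585 turned 125.19570645142696
```

View pics/side9.png

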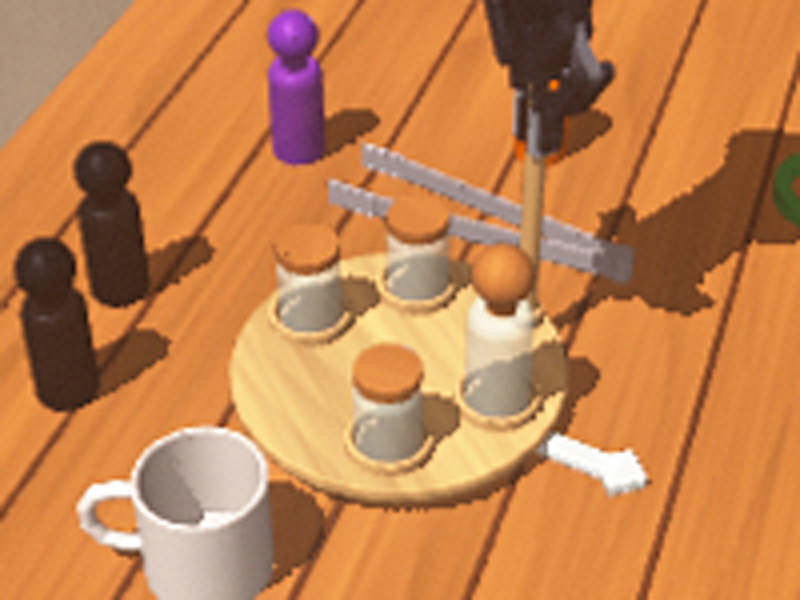

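View pics/top9.png

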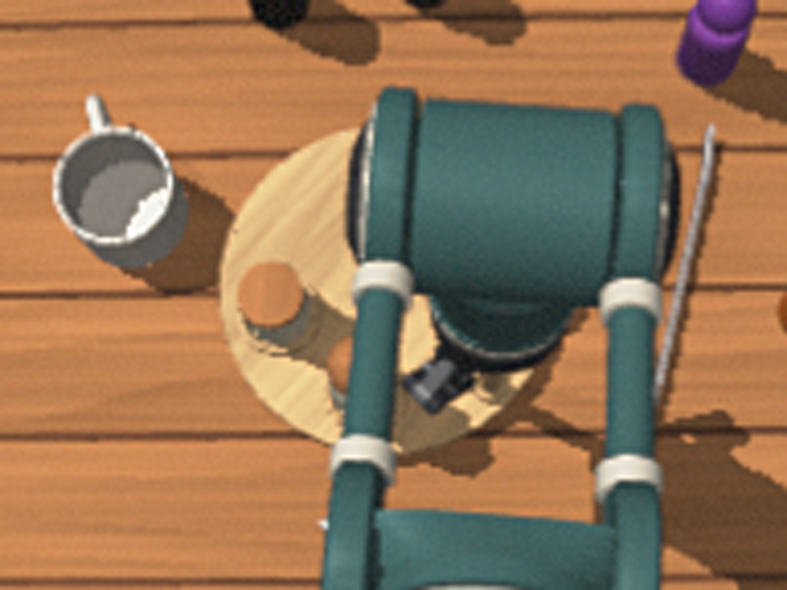

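View pics/wrist9.png

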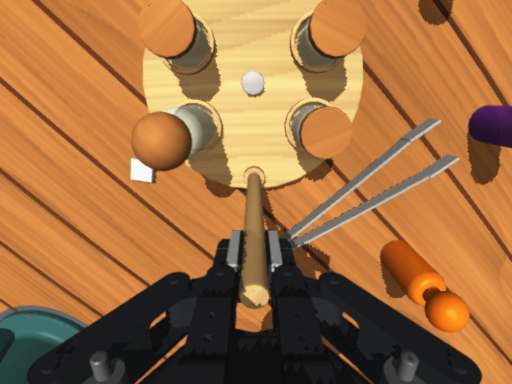

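All four jars are upright, and the ball jar stands next to the pointer (ball at (502,272) in the side crop, (162,141) in the wrist view). Next I'll measure its offset from the pointer's line.

```bash
python3 - <<'E'
from h import *
import pickle
s,S=pickle.load(open("side9.pkl","rb"));_,W=pickle.load(open("wrist9.pkl","rb"))
P=np.eye(4);P[:3,:3]=Ro.from_rotvec(s['tcp_rot']).as_matrix();P[:3,3]=s['tool_pos'];P=P@W['T_tool_cam']
sc=lambda x,y:((x+.5)/4+150-.5,(y+.5)/4+140-.5)
b=np.radians(-9.68);a=np.array([.5474,.0535])
def off(p):
    d=p[:2]-a;return np.array([d@[np.cos(b),np.sin(b)],d@[-np.sin(b),np.cos(b)]])*1000
for nm,p in [('side ball',atz(S,sc(502,272),.138)),('side tip',atz(S,sc(645,485),.005)),('side collar',atz(S,sc(500,392),.036)),('wrist ball',atz(W,(162,141),.138,P)),('wrist hub',atz(W,(253,83),.028,P)),('post',atz(W,(255,295),.226,P))]: print(nm,p.round(4),off(p).round(1))
E
```

```text
side ball [0.4759 0.0639 0.138 ] [-72.2  -1.7]
side tip [0.3677 0.0862 0.005 ] [-182.7    2. ]
side collar [0.4726 0.0668 0.036 ] [-76.    0.5]
wrist ball [0.476  0.0667 0.138 ] [-72.6   1. ]
wrist hub [0.5496 0.0524 0.028 ] [ 2.4 -0.7]
post [ 0.4816 -0.0156  0.226 ] [-53.3 -79.1]
```

```bash
python3 -c "
from h import *
from workcell import bot
s=bot.read_state();info(s);print(abs(s['joint_vel']).max());bot.finish_job()"
```

```text
t 13.5 p [ 0.479  -0.0152  0.193 ] xhead -45.66 z [ 0.002 -0.001 -1.   ] q [-0.08 -0.07  2.07 -0.    1.14  0.71] F [5.2 0.2 5.2] w 0.149
0.0022220067923001963
the job is handed in; nothing more can be done
```

I gripped the post at 50 N and turned the carousel about 125° clockwise, so the ball jar now stands in line with the pointer. I handed the job in at 13.5 s with the post still held.

- **Alignment:** the ball's centre is about 72 mm in front of the axis. It is −1.7 mm off the pointer's line in the side view and +1.0 mm in the wrist view. The two views differ by under 3 mm, well inside the 10 mm allowed.
- **Stillness and grip:** the arm was still, with joint speeds under 0.003 rad/s. The jaws had stopped on the post at 0.149 opening, and the wrist force was about 5 N across, in line with the spring's pull, plus about 5 N upward. The grasp point was about 28 mm below the top of the post.
- **Jars and bystanders:** in the last side and wrist pictures all four jars stood upright in their collars, and the cup, tongs and ring looked unmoved. The shoe tree was outside the crops I checked at the end, but the arm never went near it.

In the last top picture the arm hid the ball jar, so I couldn't use that view for the final check. No check failed.

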